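Snap the retaining clip into the rotor shaft groove

ROBOT

A 6-joint arm with a two-finger parallel gripper is mounted at the origin on the work surface. World frame = base frame: x ahead of the robot, y to its left, z up, the work surface at z = 0. Lengths are in m, angles in degrees, forces in N, time in s.
With the tool pointing down it reaches from about 0.275 to 0.725 m from the base axis. Payload 5.6 kg.
Tool frame: the origin (TCP) lies midway between the tips of the shut fingers; the grasp point (between the pads) lies 19 mm behind it; y points along the fingers, z is the direction in which the jaws open and shut, and the axes are right-handed (so a half turn about y gives the same grasp; the last joint's range is limited). The gripper opens to 85 mm and grips with 20 to 120 N. Pads are 22 mm wide; open, the fingers measure 114 mm over their backs; the gripper's body (76 mm by 85 mm) begins 54 mm behind the grasp point. The pads swing forward as they close: fully open they stand 13 mm farther back than shut.
Start: joints at [-60.928, 14.616, 6.199, 0, -81.583, -16.306], TCP at [0.122, -0.536, 0.231] pointing down, gripper open.
Joint ranges: [-168.99, 168.99], [-69.2, 112.95], [-62.41, 85.93], [-164.36, 98.24], [-168.68, -3.75], [-174.98, 174.98]. Speed limits (degrees/s): [147.25, 147.25, 180, 180, 180, 180].

INTERFACE

Orientations are given as a 3x3 rotation matrix whose columns are the frame's x, y, z axes.
In Python, from rig import * gives the robot as it stands.
- The arm moves only by the shell command python3 -m inch 'ROWS' [FORCE]. ROWS is JSON, a list that holds one entry, the list of rows, each a list of 7 numbers: the turn, a rotation vector about the world's x, y, z in rad, then the shift along the world's x, y, z in m, then the gripper's target within -1 to 1 (fully open at 1, half-way at 0, shut at -1). A call has 1 to 5 rows; each row shifts and turns the commanded pose from where the row before left it; what a row does not reach is not made up. A row lasts 1/10 s, in which the tool goes at most 50 mm and 8.59 degrees, less where a joint would pass 70% of its speed; a pose out of reach is approached as far as the arm can. A call is refused whole if a number of a shift passes 0.05 or a number of a turn 0.15, either way. A call with a gripper value outside its range is refused whole. The fingers move at their own pace and stop on an object; FORCE is the grip in N (left out, the last holds). Time passes only in rows, so rows that do not move let the fingers close. It gives the time, the measured TCP pose, the force and the opening at its end, in the units of the state.
- sense(): the state, without advancing time (a new reading comes with each control period).
- read_camera(name): name is "scene" or "top"; returns the picture (420x560x3 uint8, blue, green, red); there is no depth.
- calibration(name): a dict with "fx", "fy", "cx", "cy" (pixels), "R" (3x3) and "t" (3): a world point X has camera coordinates R X + t. Camera axes: x right, y down, z forward; pixel columns grow to the right and rows downward; lengths in m; the calibration is good to about 2 mm. A picture is of the moment at which its call begins. calibration takes no time and is no camera call.
- hand_in(): hands the job in, once; it reports no verdict.
Trained networks look in the newest picture that a camera, given by its name, has taken for a name from the list of things; names that differ only in an ending like _2 or _b are one class to them, and where a whole thing is asked for, a point or a joint stands for the part that bears it (a point fixed in the world has none). Each returns a list of dicts, best first, with "confidence" (0 to 1); they miss things now and then, are a little off and sometimes report something else, mostly with a low value. They report only what shows in the picture. A call takes as long as a camera call. They do not tell look-alikes from the thing itself.
- spot_in(camera, thing): "position" ([x, y, z] in m, in world coordinates, good to about 4 mm: the middle of the surface that is visible of it).
- spot_point(camera, thing): "position" ([x, y, z] in m, in world coordinates, good to about 4 mm: a listed point, or the origin of a listed thing).
The state is a dict: "clock": time; "joints": joint angles; "qvel": joint speeds; "effort": joint torques, N m; "tcp_pos": TCP position; "ee_rot": TCP orientation; "contact_force": force on the tool from outside, world axes, zero at the start; "ft_torque": the same for the moment, N m; "opening": finger opening in m.
Only numpy, scipy, OpenCV 4.12 (cv2) and the standard library are available. Lean on these libraries where they do the work, as an engineer would, in place of code of your own. Each camera call takes 0.05 s, during which the arm holds its last target.

TASK

Take the middle-sized spring clip out of the rack and press it, open side down, onto the groove of the pump shaft, tight beside the hub of the impeller, until it snaps fully home; leave it there with its tab upright. Feel for the hub and the snap and be gentle: never push on the rotor with more than about 20 N, and leave the other two clips in the rack.

Things in the scene. Friction and masses are not known exactly. Their poses are not given: they have to be found in the camera images.
- clip: Middle-sized steel spring clip to fit, 75 mm tall, 36 wide, 8 thick, 75 g; stands in the rack open side down. Origin: bore centre; y = bore axis (thickness), x = width, z up to the tab. Rigid bridge over the bore, underside at z = 12 mm. Two sprung jaws end in round noses of 3.5 mm radius at x = +-12, z = -9.3 mm (lowest point -12.8); gap between the noses 17 mm.
- clip_tab (a point): Grip point on the clip's flat tab, 46 mm above its origin, axes as the clip. The tab spans z = 19 to 62 mm above the clip's origin, 20 mm wide in x, 8 mm thick in y. Hold it with the fingers closing along x, fingertips at least 27 mm above the clip's origin, else they meet the impeller's hub later.
- jaw_right (a joint): One sprung jaw of the clip (the other mirrors it): 0 rad closed, as in the rack; about 0.15 while the nose passes the groove's widest part; near 0 again once home; stop at 0.2, too little for the plain 30 mm shaft.
- clip_small: Smaller clip of the same kind, 26 mm wide, 66 mm tall; stays in the rack. Origin: centre of its bore, axes as the clip.
- clip_large: Larger clip of the same kind, 54 mm wide, 91 mm tall; stays in the rack. Origin: centre of its bore, axes as the clip.
- rack: Fixed dark steel rack on the bench, 82 x 150 mm (x, y), 26 mm high; origin: centre of its underside. Three slots at y = -46, 0, +46 mm, each 68 mm long in x, 11 mm wide in y, floor at 8 mm, walls up to 26 mm. Which clip stands in which slot changes. Lift clips straight up.
- stand: Fixed blue stand with two V-blocks, base 130 x 270 mm, that carries the rotor: a 30 mm shaft lying level along the stand's y, with groove, hub and 120 mm impeller. Origin on the bench, 78 mm straight below point groove_nominal. V-blocks at y = -77 to -53 and +123 to +147 mm; plain shaft from the groove to about y = -100 mm; the hub and impeller are on the groove's +y side.
- groove_nominal (a point): Point of the stand on the shaft axis, axes as the stand. The groove (24 mm diameter, 11 mm wide) nominally has its middle here, but the rotor lies up to 14 mm either way along y, not measured. The groove's +y end is the hub's flat face (50 mm diameter, 24 mm long), nominally at y = +6 mm. The clip fits with its centre 4 to 7 mm from that face: feel for it.
- approach (a point): Point of the stand 27 mm above the shaft axis and 34 mm to -y of groove_nominal, axes as the stand. With the clip's origin at this height its noses clear the shaft by 3 mm and still meet the hub face when moved to +y. The rotor does not shift below 100 N.
- home (a point): Same point as groove_nominal: the clip's origin is on this axis when home. Pressed down, the noses touch the groove 19 mm above it; resistance grows to 7 to 14 N, is zero near 10 mm as they pass the shaft, then the clip pulls itself down (-6 N) until the bridge meets the groove floor at 0: steep rise, over 10 N/mm. The spring adds 5 to 10 N to your push. On the plain shaft the noses jam at 23 mm.
There are look-alikes about, which are no part of the job. Leave any green or orange look-alike of the clip alone.

How it is judged:
By the outcome, as a careful person would: the job done as asked, in the order asked, and still so for the second after the job is handed in, with the robot touching nothing.
It also fails if it takes over 58 s, if anything falls off the work surface, if the arm or the gripper's body presses on something with over 40 N, if the wrist force passes 120 N, or if a joint passes its speed limit or range.

## Working session

There is one attempt and no reset: what is moved stays moved. The work goes in short steps, Python scripts to look and compute and a shell command to move; the robot and the scene stay as the last step left them, time stands still between calls to the robot, and variables do not carry over. Pictures are saved under pics/ and viewed, and the job is handed in when it is done.

```bash
mkdir -p pics; ls
python3 - <<'E'
from rig import *
import cv2
for n in ("scene","top"):
    cv2.imwrite(f"pics/{n}0.png",read_camera(n))
s=sense(); print(s["clock"],s["tcp_pos"],s["ee_rot"],s["opening"],s["contact_force"])
for n in ("scene","top"):
    for t in ("clip","clip_small","clip_large","rack","stand"):
        print(n,t,[(d["position"],d["confidence"]) for d in spot_point(n,t)])
print(sense()["clock"])
E
```

```text
pics
0.1 [ 0.12146248 -0.53595864  0.23049077] [[ 9.75311812e-01 -4.45185277e-04 -2.20831772e-01]
 [ 2.20832211e-01  1.66885750e-03  9.75310386e-01]
 [-6.56570663e-05 -9.99998508e-01  1.72596768e-03]] 0.08537345731056828 [ 0.35097839 -0.13302432  0.4988375 ]
scene clip [([0.3948, -0.1631, 0.0123], 0.64), ([0.5327, -0.19, 0.0187], 0.58), ([0.5378, -0.1886, 0.0038], 0.27)]
scene clip_small [([0.5253, -0.1436, 0.0149], 0.66)]
scene clip_large [([0.5351, -0.1865, 0.0043], 0.21)]
scene rack [([0.5354, -0.1903, 0.0018], 0.74)]
scene stand [([0.5526, 0.0866, 0.0025], 0.62)]
top clip [([0.5376, -0.1912, 0.0217], 0.65), ([0.3989, -0.1594, 0.0108], 0.64), ([0.67, -0.1591, 0.011], 0.64)]
top clip_small [([0.5251, -0.1428, 0.0175], 0.66)]
top clip_large [([0.5447, -0.2315, 0.0316], 0.77)]
top rack [([0.537, -0.1862, -0.0018], 0.61)]
top stand [([0.555, 0.0871, 0.0018], 0.61), ([0.5331, -0.1922, 0.0209], 0.48)]
0.6
```

View pics/scene0.png

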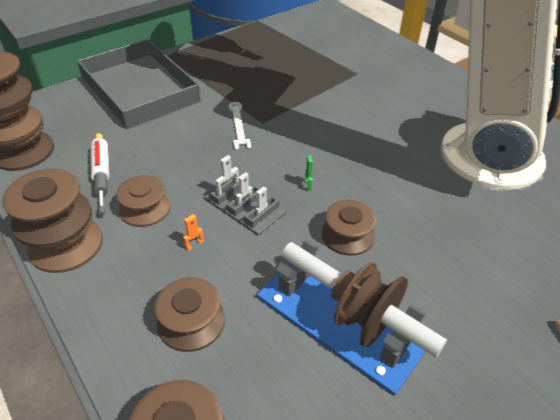

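View pics/top0.png

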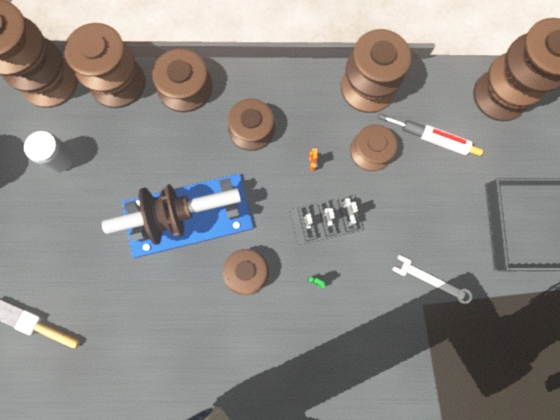

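The scene view shows the rack at about (245,202) with three steel clips. The large clip is at (225,175), the middle one at (243,188) and the small one at (261,200). The orange look-alike is at (193,232) and the green one at (309,172). In the top view the three stand at (351,212), (329,217) and (309,222). I'll check the middle one close up and measure.

```bash
cat > h.py <<'E'
from rig import *
import cv2, numpy as np
def proj(n,P):
    c=calibration(n); X=np.atleast_2d(P)@np.array(c["R"]).T+np.array(c["t"])
    return np.c_[c["fx"]*X[:,0]/X[:,2]+c["cx"],c["fy"]*X[:,1]/X[:,2]+c["cy"]]
def unproj(n,uv,z):
    c=calibration(n);R=np.array(c["R"]);t=np.array(c["t"])
    uv=np.atleast_2d(uv); d=np.c_[(uv[:,0]-c["cx"])/c["fx"],(uv[:,1]-c["cy"])/c["fy"],np.ones(len(uv))]@R
    o=-R.T@t; return o+d*((z-o[2])/d[:,2])[:,None]
E
python3 - <<'E'
from h import *
a=cv2.imread("pics/scene0.png");b=cv2.imread("pics/top0.png")
A=cv2.resize(a[140:240,195:295],(600,600),interpolation=cv2.INTER_CUBIC)
cv2.imwrite("pics/cropA.png",A)
cv2.imwrite("pics/cropB.png",cv2.resize(b[185:255,280:375],(760,560),interpolation=cv2.INTER_CUBIC))
cv2.imwrite("pics/cropC.png",cv2.resize(b[165:265,95:260],(792,480),interpolation=cv2.INTER_CUBIC))
for n in("top","scene"):
    c=calibration(n); print(n,c["fx"],-np.array(c["R"]).T@c["t"])
    for t in("clip_tab","groove_nominal","approach","home"):
        print(n,t,[(d["position"],d["confidence"]) for d in spot_point(n,t)])
E
```

```text
top 422.4918726953639 [ 0.37317771 -0.05665179  0.93705702]
top clip_tab [([0.5373, -0.1877, 0.0639], 0.68), ([0.6665, -0.1627, 0.0514], 0.66), ([0.3957, -0.1631, 0.0595], 0.56)]
top groove_nominal [([0.551, 0.0863, 0.0797], 0.68), ([0.5338, -0.1896, 0.0202], 0.17)]
top approach [([0.5604, 0.0568, 0.1046], 0.58)]
top home [([0.5527, 0.0859, 0.079], 0.62)]
scene 511.4914325195207 [0.91315009 0.4274295  0.73032365]
scene clip_tab [([0.6658, -0.1613, 0.0608], 0.88), ([0.3968, -0.1643, 0.0582], 0.68), ([0.5374, -0.1905, 0.0685], 0.59)]
scene groove_nominal [([0.5567, 0.0852, 0.078], 0.87)]
scene approach [([0.5375, -0.1904, 0.0016], 0.6), ([0.5642, 0.0526, 0.1044], 0.58)]
scene home [([0.5511, 0.0867, 0.0781], 0.8)]
```

View pics/cropA.png

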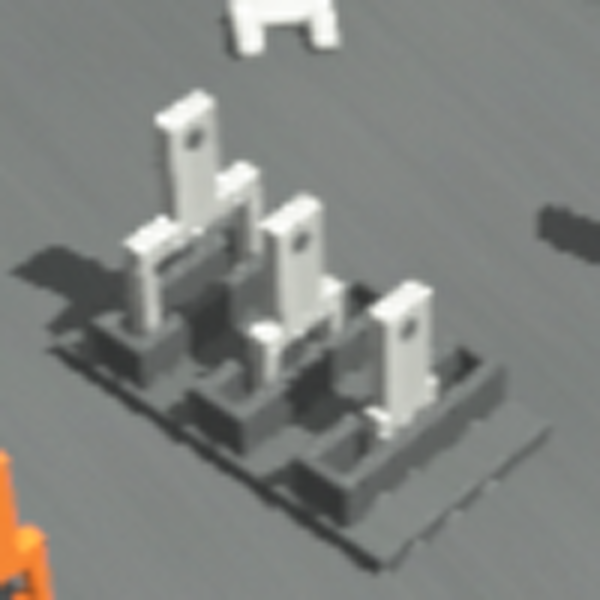

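View pics/cropB.png

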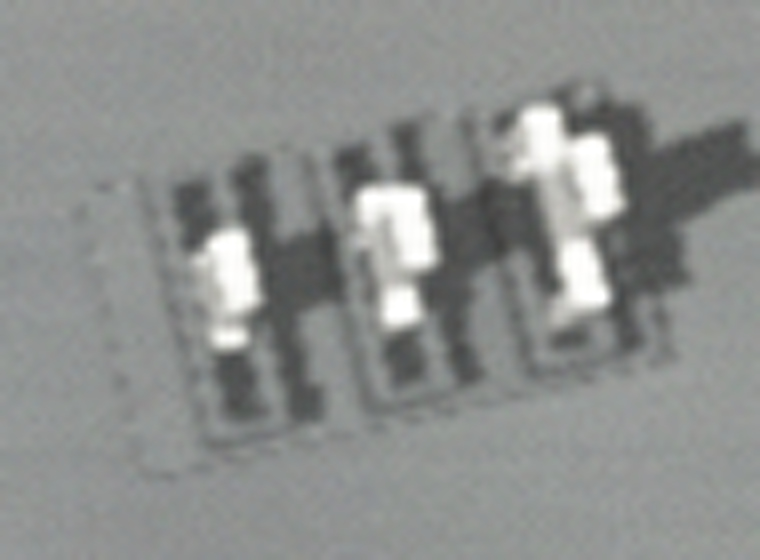

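View pics/cropC.png

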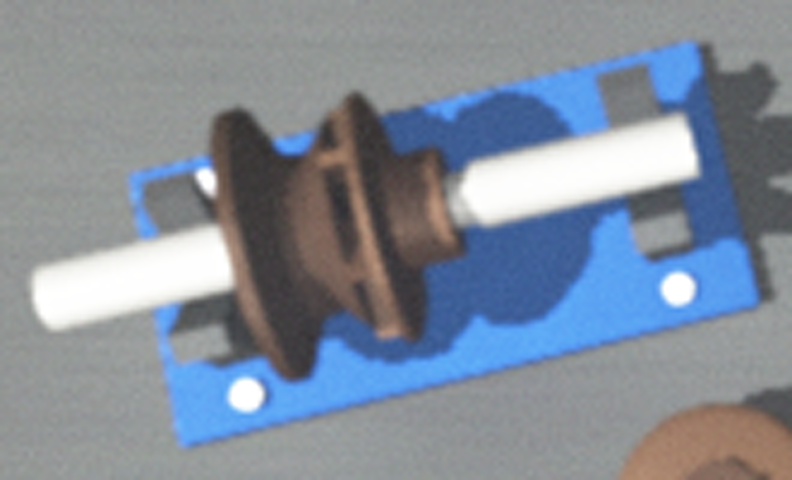

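Run:
```python
from h import *
from scipy.optimize import least_squares
def fit(n,uv,obj,p0):
    def W(p):
        c,s=np.cos(p[2]),np.sin(p[2]); return np.c_[p[0]+c*obj[:,0]-s*obj[:,1],p[1]+s*obj[:,0]+c*obj[:,1],obj[:,2]]
    r=least_squares(lambda p:(proj(n,W(p))-uv).ravel(),p0)
    return r.x*[1,1,57.3],np.abs(r.fun).max()
B=lambda l:np.array(l)/8+[280,185]
C=lambda l:np.array(l)/4.8+[95,165]
A=lambda l:np.array(l)/6+[195,140]
# rack top: UL(+x,+y) LL(-x,+y) LR(-x,-y) UR
for z in(0,.008):
  o=np.array([[.041,.075,z],[-.041,.075,z],[-.041,-.075,z],[.041,-.075,z]])
  print("rack",z,fit("top",B([(75,190),(145,470),(672,355),(600,85)]),o,[.53,-.19,.2]))
for z in(0.0,.01,.015):
  o=np.array([[.065,.17,z],[.065,-.1,z],[-.065,-.1,z],[-.065,.17,z]])
  print("stand",z,fit("top",C([(130,172),(695,42),(760,302),(185,447)]),o,[.55,.08,.2]))
z=.0828
o=np.array([[.01,.004,z],[.01,-.004,z],[-.01,-.004,z],[-.01,.004,z]])
print("tab",fit("top",B([(390,195),(425,187),(437,262),(405,272)]),o,[.53,-.19,.2]))
# scene tab top centroid
print("tab scene",unproj("scene",A([(293,214)]),z), "top",unproj("top",B([(414,229)]),z))
# shoulders top z=20.8+19
print("shoulders",unproj("top",B([(375,207),(400,305)]),.0398))
# shaft axis: silhouette midpoints at z .078
print("shaft",unproj("top",C([(690,147),(468,199),(48,293),(225,255)]),.078))
# hub face top edge (z=.103) and groove right edge top z .078+.015
print("hubface top",unproj("top",C([(437,165),(458,245)]),[.078,.078]),unproj("top",C([(470,195)]),.093), unproj("top",C([(452,203)]),.09))
```

```text
rack 0 (array([ 0.53793918, -0.19322017, 11.96404797]), np.float64(1.004064187196036))
rack 0.008 (array([ 0.53655591, -0.19206328, 11.97213087]), np.float64(0.6943812917071455))
stand 0.0 (array([ 0.55726406,  0.08586141, 13.96659567]), np.float64(0.7207469006703775))
stand 0.01 (array([ 0.55547156,  0.08393932, 13.95781988]), np.float64(0.6890170218768787))
stand 0.015 (array([ 0.55457588,  0.08297805, 13.95336588]), np.float64(0.9863557767524469))
tab (array([ 0.5350772 , -0.19192215,  9.17563469]), np.float64(0.3721288681961141))
tab scene [[ 0.53448588 -0.18636567  0.0828    ]] top [[ 0.53505658 -0.19186054  0.0828    ]]
shoulders [[ 0.54929522 -0.18824752  0.0398    ]
 [ 0.52234517 -0.19421551  0.0398    ]]
shaft [[5.74437284e-01 5.55001176e-04 7.80000000e-02]
 [5.51491563e-01 9.58113121e-02 7.80000000e-02]
 [5.10878045e-01 2.72368741e-01 7.80000000e-02]
 [5.27159604e-01 1.98501265e-01 7.80000000e-02]]
hubface top [[0.56651676 0.10965315 0.078     ]
 [0.53134404 0.09942256 0.078     ]] [[0.55010753 0.09236204 0.093     ]] [[0.54727362 0.10039369 0.09      ]]
```

The middle steel clip is in the middle slot, with its tab top at (0.535, -0.191, 0.083) and a yaw of about 12°. That matches the rack fit and the slot floor height. Three other things could be taken for it:
- small clip, top view (309,222)
- large clip, top view (351,212)
- orange and green copies, top view (314,160) and (317,282)

I'm choosing the clip at (329,217), which the close crops confirm. Moving above it now.

```bash
R='[0,0,0.13,0.0345,0.0288,-0.005,1]'; 
python3 -m inch '[[[0,0,0.13,0.0345,0.0288,-0.005,1],[0,0,0.13,0.0345,0.0288,-0.005,1],[0,0,0.13,0.0345,0.0288,-0.005,1],[0,0,0.13,0.0345,0.0288,-0.005,1],[0,0,0.13,0.0345,0.0288,-0.005,1]]]'
python3 -m inch '[[[0,0,0.13,0.0345,0.0288,-0.005,1],[0,0,0.13,0.0345,0.0288,-0.005,1],[0,0,0.13,0.0345,0.0288,-0.005,1],[0,0,0.13,0.0345,0.0288,-0.005,1],[0,0,0.13,0.0345,0.0288,-0.005,1]]]'
python3 -m inch '[[[0,0,0.13,0.0345,0.0288,-0.005,1],[0,0,0.13,0.0345,0.0288,-0.005,1],[0,0,0,0,0,0,1],[0,0,0,0,0,0,1]]]'
```

```text
clock: 1.5
tcp_pos: [0.2952, -0.3911, 0.2063]
ee_rot: [[0.639, 0.0, -0.769], [0.769, -0.0, 0.639], [-0.0, -1.0, -0.001]]
contact_force: [0.4, -0.7, -0.9]
opening: 0.0853
clock: 2.0
tcp_pos: [0.4678, -0.2469, 0.1814]
ee_rot: [[0.042, 0.001, -0.999], [0.999, -0.0, 0.042], [-0.0, -1.0, -0.001]]
contact_force: [0.2, -0.1, 0.0]
opening: 0.0857
clock: 2.4
tcp_pos: [0.536, -0.19, 0.1707]
ee_rot: [[-0.212, -0.001, -0.977], [0.977, -0.0, -0.212], [0.0, -1.0, 0.001]]
contact_force: [-0.7, -1.5, 0.7]
opening: 0.0856
```

Run:
```python
from h import *
s=sense();print(s["clock"],s["tcp_pos"],np.round(s["ee_rot"],3),np.degrees(np.arctan2(s["ee_rot"][1][2],s["ee_rot"][0][2])),s["contact_force"])
# shaft line fits from saved pictures
for n,box in(("scene",(280,235,450,360)),("top",(100,180,250,240))):
    im=cv2.imread(f"pics/{n}0.png").astype(int)
    u0,v0,u1,v1=box
    m=np.zeros(im.shape[:2],np.uint8); sub=im[v0:v1,u0:u1]
    m[v0:v1,u0:u1]=((sub.min(2)>165)*255)
    k,l,st,ce=cv2.connectedComponentsWithStats(m)
    for i in range(1,k):
        if st[i,4]>150:
            ys,xs=np.where(l==i); vx,vy,x0,y0=cv2.fitLine(np.c_[xs,ys].astype(np.float32),cv2.DIST_L2,0,.01,.01).ravel()
            print(n,st[i],ce[i],np.degrees(np.arctan2(vy,vx)),unproj(n,[ce[i]],.078))
```

```text
2.4 [ 0.53595134 -0.19004345  0.17070965] [[-0.212 -0.001 -0.977]
 [ 0.977 -0.    -0.212]
 [ 0.    -1.     0.001]] -167.7862477741298 [-0.71962739 -1.54335143  0.66496113]
scene [284 242  56  41 778] [311.00642674 261.62082262] 32.628853 [[0.55871688 0.0456234  0.078     ]]
scene [ 384  305   63   50 1023] [415.10459433 328.15640274] 32.543514 [[0.51331641 0.23042241 0.078     ]]
top [189 189  51  23 666] [214.51201201 200.31531532] -13.505718 [[0.56446851 0.05069912 0.078     ]]
top [101 212  43  22 598] [121.79598662 222.58695652] -13.386417 [[0.5179583  0.23880327 0.078     ]]
```

```bash
python3 -m inch '[[[0,0,0,-0.001,-0.0005,-0.035,1],[0,0,0,0,0,-0.035,1],[0,0,0,0,0,-0.03,1],[0,0,0,0,0,0,1]]]'
python3 - <<'E'
from h import *
for n in("scene","top"): 
  im=read_camera(n); b=(195,140,295,240) if n=="scene" else (275,165,375,265)
  cv2.imwrite(f"pics/{n}1.png",cv2.resize(im[b[1]:b[3],b[0]:b[2]],(500,500),interpolation=cv2.INTER_CUBIC))
E
```

```text
clock: 2.8
tcp_pos: [0.5307, -0.1915, 0.0676]
ee_rot: [[-0.208, -0.008, -0.978], [0.978, 0.002, -0.208], [0.003, -1.0, 0.008]]
contact_force: [-0.7, 0.7, -0.6]
opening: 0.0855
```

View pics/scene1.png

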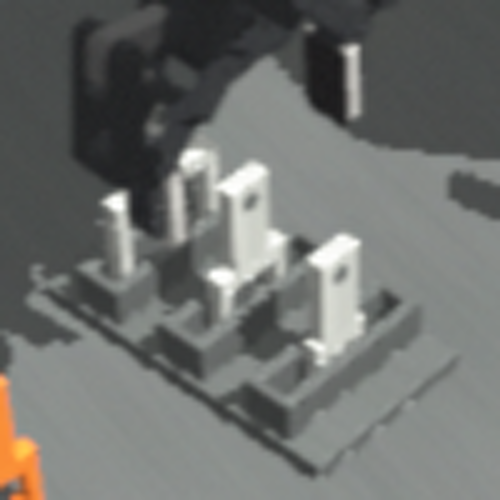

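View pics/top1.png

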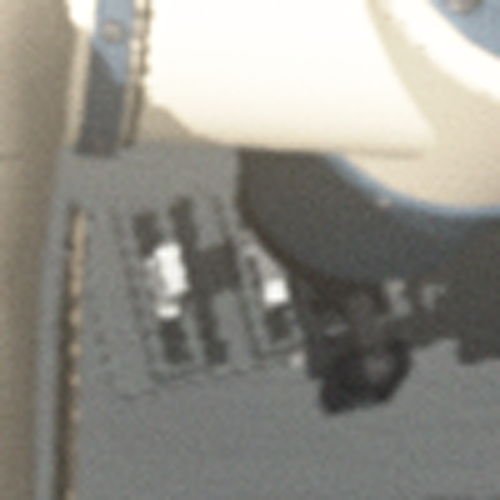

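Run:
```python
from h import *
s=sense();print(s["clock"],s["tcp_pos"],s["joints"],s["contact_force"])
```

```text
2.9 [ 0.53443246 -0.19231829  0.0724222 ] [-3.98337599e+00  2.21879102e+01 -7.08190819e+00  5.95722605e-02
 -6.07058124e+01  1.60433659e+01] [ 0.09195076 -0.14463814  0.63088754]
```

Run:
```python
from h import *
for z in (.0854,):
  P=[[.5344+k*.978,-.1923+k*.208,z] for k in(-.0425,0,.0425)]
  print((proj("scene",P)-[195,140])*5,(proj("top",P)-[275,165])*5)
P=[[.535,-.191,.0828]];print((proj("scene",P)-[195,140])*5,(proj("top",P)-[275,165])*5)
```

```text
[[312.47964068 110.36601354]
 [235.36991722 164.58288003]
 [154.57362993 221.39181832]] [[310.68442839 343.63210074]
 [285.82406096 243.51319187]
 [261.41523757 145.21276367]]
[[236.23053341 172.20327969]] [[281.67605302 243.26278109]]
```

The left finger tip is at crop (150,225), as predicted. The middle tab is at (245,180), between the open fingers and clear of them. Continuing down to grip.

```bash
python3 -m inch '[[[0,0,0,0,0.001,-0.01,1],[0,0,0,0,0,-0.01,1],[0,0,0,0,0,0,1],[0,0,0,0,0,0,1]]]'
python3 -m inch '[[[0,0,0,0,0,0,-1],[0,0,0,0,0,0,-1],[0,0,0,0,0,0,-1],[0,0,0,0,0,0,-1],[0,0,0,0,0,0,-1]]]' 70
```

```text
clock: 3.3
tcp_pos: [0.5345, -0.1903, 0.0514]
ee_rot: [[-0.211, -0.0, -0.978], [0.978, -0.0, -0.211], [-0.0, -1.0, 0.0]]
contact_force: [0.0, -0.4, -0.0]
opening: 0.0858
clock: 3.8
tcp_pos: [0.5347, -0.1903, 0.0515]
ee_rot: [[-0.21, 0.0, -0.978], [0.978, -0.0, -0.21], [-0.0, -1.0, -0.0]]
contact_force: [0.1, -0.3, 1.0]
opening: 0.0188
```

```bash
python3 -m inch '[[[0,0,0,0,0,0,-1],[0,0,0,0,0,0,-1],[0,0,0,0,0,0,-1]]]'
```

```text
clock: 4.1
tcp_pos: [0.5347, -0.1903, 0.0515]
ee_rot: [[-0.211, 0.0, -0.978], [0.978, -0.0, -0.211], [-0.0, -1.0, -0.0]]
contact_force: [-0.5, 1.2, 0.8]
opening: 0.0186
```

```bash
python3 -m inch '[[[0,0,0,0,0,0.015,-1],[0,0,0,0,0,0.02,-1],[0,0,0,0,0,0.03,-1],[0,0,0,0,0,0.04,-1],[0,0,0,0,0,0,-1]]]'
python3 - <<'E'
from h import *
im=read_camera("scene");cv2.imwrite("pics/scene2.png",cv2.resize(im[100:240,175:375],(800,560),interpolation=cv2.INTER_CUBIC))
im=read_camera("top");cv2.imwrite("pics/top2.png",im)
s=sense();print(s["tcp_pos"],s["opening"])
E
```

```text
clock: 4.6
tcp_pos: [0.5375, -0.1914, 0.1621]
ee_rot: [[-0.211, 0.01, -0.977], [0.977, -0.003, -0.211], [-0.005, -1.0, -0.009]]
contact_force: [0.3, 0.3, -1.1]
opening: 0.0189
[ 0.53483495 -0.19011598  0.15680651] 0.018693850505535396
```

View pics/scene2.png

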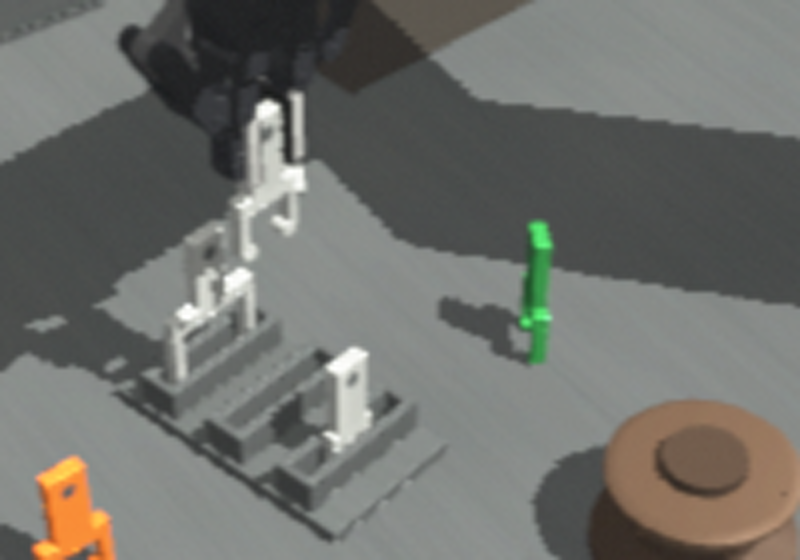

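The middle clip is held at (265,150) in the crop. The small and large clips still stand in the rack. While it hangs clear, I'll refine the shaft axis from the shaft's silhouette edges.

Run:
```python
from h import *
from scipy.ndimage import map_coordinates
yaw=np.radians(13.9); ex=np.array([np.cos(yaw),np.sin(yaw),0]); ey=np.array([-np.sin(yaw),np.cos(yaw),0])
base=np.array([.554,.0855,.078])
for n in("top","scene"):
    im=cv2.imread(f"pics/{n}0.png").astype(float).sum(2)/3
    sat=cv2.imread(f"pics/{n}0.png").astype(float); sat=sat.max(2)-sat.min(2)
    for s0 in(-.085,-.045,-.03,-.015):
        # sample lateral axis offsets in plane z=.078
        d=np.linspace(-.035,.035,71); uv=proj(n,base+s0*ey+d[:,None]*ex)
        # average over few along-axis
        v=np.mean([map_coordinates(im,proj(n,base+(s0+q)*ey+d[:,None]*ex)[:,::-1].T,order=1) for q in np.linspace(-.005,.005,5)],0)
        print(n,s0,np.round(v[::3]).astype(int))
    # predicted silhouettes
    th=np.linspace(0,2*np.pi,200); 
    P=base-.03*ey+.015*(np.cos(th)[:,None]*ex+np.sin(th)[:,None]*np.array([0,0,1]))
    uv=proj(n,P); c=calibration(n)
    X=unproj(n,uv,.078); off=(X-base)@ex; print(n,"silh offs",off.min(),off.max())
```

```text
top -0.085 [ 99 100 102  98  99  99  96 125 185 209 221 221 217 219 215 200 183 145
 108 121 154 162 162 162]
top -0.045 [166 166 165 163 152 125 103 131 211 243 251 253 253 252 250 243 225 185
 164 162 163 163 164 163]
top -0.03 [112 107 106 103 103 102 103 130 207 241 251 253 253 253 251 244 227 176
 115 102 105 110 115 130]
top -0.015 [104 105 105 103 105 104 105 129 203 239 250 253 253 253 251 245 230 179
 116 101 101 101 101 100]
top silh offs -0.015377296648701395 0.01550666141214968
scene -0.085 [134 135 134 134 135 140 213 243 243 241 234 222 207 184 161 143 127 113
  90  81  74  75  89 106]
scene -0.045 [126 123 121 118 115 116 204 243 245 244 238 228 215 196 175 152 124 102
  74  68  69  76  83  91]
scene -0.03 [134 134 133 135 136 142 212 243 245 245 239 229 217 198 178 155 127 104
  89  85  78  73  68  61]
scene -0.015 [133 134 134 132 134 140 212 243 245 245 240 231 219 200 180 158 129 109
 138 150 150 149 136  91]
scene silh offs -0.01820808938455158 0.017753694510819755
```

```bash
python3 -m inch '[[[0,0,0.006,0.003,0.025,0,-1],[0,0,0.006,0.003,0.039,0,-1],[0,0,0.006,0.003,0.039,0,-1],[0,0,0.006,0.003,0.039,0,-1],[0,0,0.006,0.003,0.039,0,-1]]]'
python3 -m inch '[[[0,0,0,0.003,0.039,0,-1],[0,0,0,0.002,0.033,0,-1],[0,0,0,0.001,0.02,0,-1],[0,0,0,0,0,0,-1],[0,0,0,0,0,0,-1]]]'
python3 -m inch '[[[0,0,0,0,0,0,-1],[0,0,0,0,0,0,-1]]]'
python3 - <<'E'
from h import *
s=sense();print(s["tcp_pos"],s["opening"],s["contact_force"],np.degrees(np.arctan2(-s["ee_rot"][1][2],-s["ee_rot"][0][2])))
im=read_camera("scene");cv2.imwrite("pics/scene3.png",cv2.resize(im[160:360,230:470],(720,600),interpolation=cv2.INTER_CUBIC))
im=read_camera("top");cv2.imwrite("pics/top3.png",cv2.resize(im[150:270,95:265],(765,540),interpolation=cv2.INTER_CUBIC))
E
```

```text
clock: 5.2
tcp_pos: [0.5484, -0.0079, 0.1545]
ee_rot: [[-0.239, -0.003, -0.971], [0.971, -0.0, -0.239], [0.001, -1.0, 0.003]]
contact_force: [0.9, -0.9, -0.3]
opening: 0.0185
clock: 5.7
tcp_pos: [0.5547, 0.0827, 0.1548]
ee_rot: [[-0.24, -0.003, -0.971], [0.971, -0.001, -0.24], [-0.0, -1.0, 0.003]]
contact_force: [-0.3, -0.5, -1.6]
opening: 0.0185
clock: 5.9
tcp_pos: [0.5553, 0.0817, 0.1559]
ee_rot: [[-0.238, -0.001, -0.971], [0.971, -0.0, -0.238], [-0.0, -1.0, 0.001]]
contact_force: [0.3, -0.4, -1.7]
opening: 0.0186
[0.55533487 0.08174893 0.15592306] 0.01858968964694843 [ 0.3276392  -0.36058758 -1.68722529] 13.797259067683191
```

View pics/scene3.png

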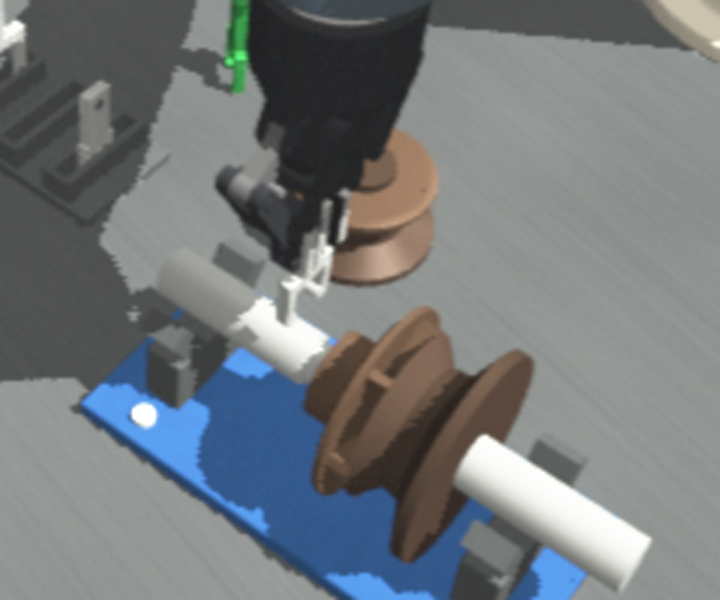

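View pics/top3.png

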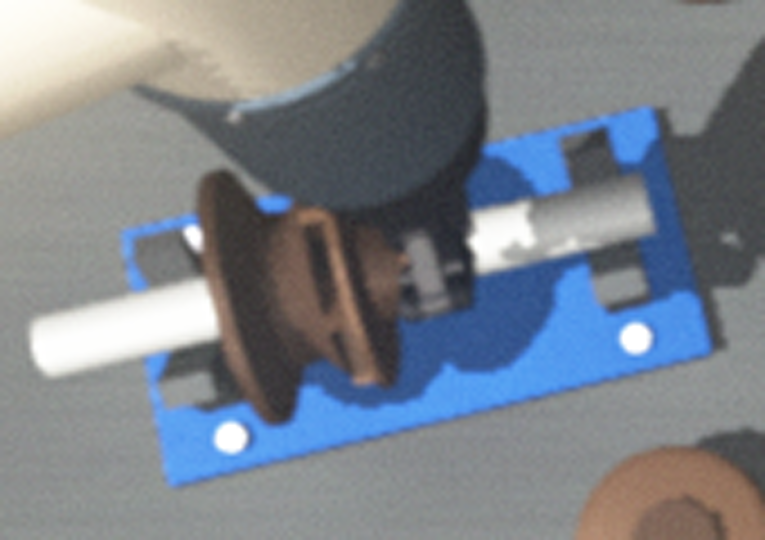

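The clip hangs above the plain shaft just before the hub: scene crop (305,280), hub at (340,375). Lowering it to feeling height.

```bash
python3 -m inch '[[[0,0,0,0,0,-0.008,-1],[0,0,0,0,0,-0.007,-1],[0,0,0,0,0,-0.005,-1],[0,0,0,0,0,0,-1],[0,0,0,0,0,0,-1]]]'
python3 -m inch '[[[0,0,0,-0.0005,0.002,0,-1],[0,0,0,-0.0005,0.002,0,-1],[0,0,0,-0.0005,0.002,0,-1],[0,0,0,0,0,0,-1],[0,0,0,0,0,0,-1]]]'
```

```text
clock: 6.5
tcp_pos: [0.5555, 0.0826, 0.1361]
ee_rot: [[-0.24, -0.0, -0.971], [0.971, -0.0, -0.24], [-0.0, -1.0, 0.0]]
contact_force: [-0.6, -1.6, -0.9]
opening: 0.0185
clock: 7.0
tcp_pos: [0.554, 0.0888, 0.1364]
ee_rot: [[-0.24, 0.0, -0.971], [0.971, -0.0, -0.24], [-0.0, -1.0, -0.0]]
contact_force: [-0.5, 0.2, -1.0]
opening: 0.0186
```

```bash
python3 -m inch '[[[0,0,0,-0.0005,0.002,0,-1],[0,0,0,0,0.001,0,-1],[0,0,0,0,0,0,-1]]]'
python3 -m inch '[[[0,0,0,-0.0002,0.001,0,-1],[0,0,0,-0.0002,0.001,0,-1],[0,0,0,0,0,0,-1]]]'
```

```text
clock: 7.3
tcp_pos: [0.5535, 0.0918, 0.1363]
ee_rot: [[-0.24, 0.0, -0.971], [0.971, 0.0, -0.24], [-0.0, -1.0, -0.0]]
contact_force: [0.1, 0.5, -0.6]
opening: 0.0185
clock: 7.6
tcp_pos: [0.5531, 0.0938, 0.1363]
ee_rot: [[-0.24, 0.0, -0.971], [0.971, 0.0, -0.24], [0.0, -1.0, -0.0]]
contact_force: [-0.4, -0.7, -0.7]
opening: 0.0178
```

```bash
python3 -m inch '[[[0,0,0,-0.0003,0.001,0,-1],[0,0,0,0,0,0,-1]]]'
python3 -m inch '[[[0,0,0,-0.0003,0.001,0,-1],[0,0,0,0,0,0,-1]]]'
```

```text
clock: 7.8
tcp_pos: [0.5528, 0.0948, 0.1363]
ee_rot: [[-0.24, 0.0, -0.971], [0.971, 0.0, -0.24], [0.0, -1.0, -0.0]]
contact_force: [0.1, 0.5, -0.9]
opening: 0.0186
clock: 8.0
tcp_pos: [0.5525, 0.0958, 0.1363]
ee_rot: [[-0.24, -0.0, -0.971], [0.971, 0.0, -0.24], [0.0, -1.0, 0.0]]
contact_force: [-0.2, 0.3, -0.9]
opening: 0.0187
```

```bash
python3 -m inch '[[[0,0,0,-0.0002,0.001,0,-1],[0,0,0,0,0,0,-1]]]'|grep -v ee_
python3 -m inch '[[[0,0,0,-0.0002,0.001,0,-1],[0,0,0,0,0,0,-1]]]'|grep -v ee_
```

```text
clock: 8.2
tcp_pos: [0.5524, 0.0968, 0.1363]
contact_force: [-0.2, 0.7, -0.9]
opening: 0.0187
clock: 8.4
tcp_pos: [0.5521, 0.0978, 0.1363]
contact_force: [-0.2, -0.1, -1.6]
opening: 0.0186
```

```bash
python3 -m inch '[[[0,0,0,-0.0003,0.001,0,-1],[0,0,0,0,0,0,-1]]]'|grep -v ee_
```

```text
clock: 8.6
tcp_pos: [0.5518, 0.0988, 0.1363]
contact_force: [-0.1, -0.1, -0.5]
opening: 0.0189
```

```bash
python3 -m inch '[[[0,0,0,-0.0002,0.001,0,-1],[0,0,0,0,0,0,-1]]]'|grep -v ee_
```

```text
clock: 8.8
tcp_pos: [0.5516, 0.0998, 0.1363]
contact_force: [-0.2, 0.3, -1.4]
opening: 0.0187
```

```bash
python3 -m inch '[[[0,0,0,-0.0003,0.001,0,-1],[0,0,0,0,0,0,-1]]]'|grep -v ee_
```

```text
clock: 9.0
tcp_pos: [0.5514, 0.1005, 0.1363]
contact_force: [1.3, -0.7, -1.1]
opening: 0.0184
```

```bash
python3 -m inch '[[[0,0,0,-0.0002,0.001,0,-1],[0,0,0,0,0,0,-1]]]'|grep -v ee_
```

```text
clock: 9.2
tcp_pos: [0.5513, 0.1009, 0.1363]
contact_force: [1.5, -3.2, -2.1]
opening: 0.0185
```

```bash
python3 -m inch '[[[0,0,0,-0.0003,0.001,0,-1],[0,0,0,0,0,0,-1]]]'|grep -v ee_
```

```text
clock: 9.4
tcp_pos: [0.5512, 0.1013, 0.1364]
contact_force: [2.0, -7.2, -2.3]
opening: 0.0187
```

Contact with the hub starts at TCP y of about 0.1003, and the force has reached 7 N. That matches the hub face seen in the images. I'll back off so the clip's centre is about 5.5 mm from the face, then check the pose.

```bash
python3 -m inch '[[[0,0,0,0.0005,-0.002,0,-1],[0,0,0,0.0005,-0.002,0,-1],[0,0,0,0,0,0,-1],[0,0,0,0,0,0,-1]]]'
python3 - <<'E'
from h import *
s=sense();print(s["tcp_pos"],s["contact_force"])
im=read_camera("scene");cv2.imwrite("pics/scene4.png",cv2.resize(im[220:320,300:400],(600,600),interpolation=cv2.INTER_CUBIC))
E
```

```text
clock: 9.8
tcp_pos: [0.5518, 0.0991, 0.1363]
ee_rot: [[-0.24, -0.0, -0.971], [0.971, 0.001, -0.24], [0.001, -1.0, -0.0]]
contact_force: [0.6, 0.4, -0.5]
opening: 0.0188
[0.55180321 0.09909509 0.13627533] [ 0.64379889  0.43739897 -0.51807868]
```

View pics/scene4.png

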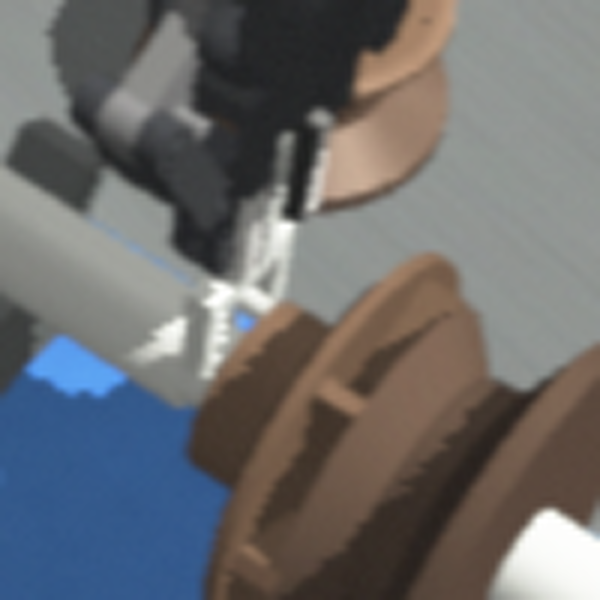

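The clip is upright beside the hub, over the groove (crop (235,320)). It is centred about 5.25 mm from the face. Now pressing down.

```bash
python3 -m inch '[[[0,0,0,0,0,-0.001,-1],[0,0,0,0,0,-0.001,-1],[0,0,0,0,0,-0.001,-1],[0,0,0,0,0,-0.001,-1],[0,0,0,0,0,0,-1]]]' |grep -v ee_
python3 -m inch '[[[0,0,0,0,0,-0.001,-1],[0,0,0,0,0,-0.001,-1],[0,0,0,0,0,0,-1]]]' |grep -v ee_
```

```text
clock: 10.35
tcp_pos: [0.5517, 0.0987, 0.1321]
contact_force: [-0.3, -0.3, -1.0]
opening: 0.0188
clock: 10.65
tcp_pos: [0.5517, 0.0987, 0.1301]
contact_force: [0.6, 0.6, -1.0]
opening: 0.0189
```

```bash
python3 -m inch '[[[0,0,0,0,0,-0.001,-1],[0,0,0,0,0,-0.001,-1],[0,0,0,0,0,0,-1]]]' |grep -v ee_
python3 -m inch '[[[0,0,0,0,0,-0.001,-1],[0,0,0,0,0,0,-1]]]' |grep -v ee_
```

```text
clock: 10.95
tcp_pos: [0.5517, 0.0987, 0.1281]
contact_force: [-1.0, -0.9, -1.5]
opening: 0.0187
clock: 11.15
tcp_pos: [0.5518, 0.0986, 0.1275]
contact_force: [-1.4, -0.4, 0.7]
opening: 0.0189
```

Nothing at 23 mm, so it isn't on the plain shaft. First touch came at about 19 mm, as expected for the groove. Continuing slowly.

```bash
python3 -m inch '[[[0,0,0,0,0,-0.001,-1],[0,0,0,0,0,0,-1]]]' |grep -v ee_
python3 -m inch '[[[0,0,0,0,0,-0.001,-1],[0,0,0,0,0,0,-1]]]' |grep -v ee_
```

```text
clock: 11.35
tcp_pos: [0.552, 0.0986, 0.1269]
contact_force: [-1.9, -0.3, 4.3]
opening: 0.0188
clock: 11.55
tcp_pos: [0.5522, 0.0985, 0.1263]
contact_force: [-3.4, -1.1, 6.8]
opening: 0.0187
```

```bash
python3 -m inch '[[[0,0,0,0,0,-0.001,-1],[0,0,0,0,0,0,-1]]]' |grep -v ee_
```

```text
clock: 11.75
tcp_pos: [0.5522, 0.0985, 0.1256]
contact_force: [-1.7, -0.9, 8.1]
opening: 0.0189
```

```bash
python3 -m inch '[[[0,0,0,0,0,-0.001,-1],[0,0,0,0,0,0,-1]]]' |grep -v ee_
```

```text
clock: 11.95
tcp_pos: [0.5524, 0.0984, 0.1249]
contact_force: [-2.8, -2.0, 8.8]
opening: 0.0185
```

```bash
python3 -m inch '[[[0,0,0,-0.0008,0,-0.0005,-1],[0,0,0,0,0,-0.0005,-1],[0,0,0,0,0,0,-1]]]' |grep -v ee_
```

```text
clock: 12.25
tcp_pos: [0.5521, 0.0985, 0.1244]
contact_force: [-2.9, -1.4, 10.9]
opening: 0.0187
```

```bash
python3 -m inch '[[[0,0,0,0,0,-0.001,-1],[0,0,0,0,0,0,-1]]]'
```

```text
clock: 12.45
tcp_pos: [0.5521, 0.0985, 0.1232]
ee_rot: [[-0.24, 0.003, -0.971], [0.971, -0.0, -0.24], [-0.001, -1.0, -0.003]]
contact_force: [-1.8, -0.7, 8.5]
opening: 0.0185
```

```bash
python3 -m inch '[[[0,0,0,0,0,-0.001,-1],[0,0,0,0,0,0,-1]]]' |grep -v ee_
```

```text
clock: 12.65
tcp_pos: [0.552, 0.0986, 0.122]
contact_force: [-2.2, -0.7, 8.1]
opening: 0.0187
```

```bash
python3 -m inch '[[[0,0,0,-0.0003,0,-0.001,-1],[0,0,0,0,0,-0.001,-1],[0,0,0,0,0,0,-1]]]' |grep -v ee_
```

```text
clock: 12.95
tcp_pos: [0.5518, 0.0987, 0.1196]
contact_force: [-0.9, -1.3, 5.3]
opening: 0.0188
```

```bash
python3 -m inch '[[[0,0,0,0,0,-0.001,-1],[0,0,0,0,0,-0.001,-1],[0,0,0,0,0,0,-1]]]' |grep -v ee_
```

```text
clock: 13.25
tcp_pos: [0.5515, 0.0988, 0.1168]
contact_force: [0.9, -0.6, 2.1]
opening: 0.0182
```

```bash
python3 -m inch '[[[0,0,0,0,0,-0.001,-1],[0,0,0,0,0,-0.001,-1],[0,0,0,0,0,0,-1]]]' |grep -v ee_
```

```text
clock: 13.55
tcp_pos: [0.5509, 0.099, 0.1135]
contact_force: [2.9, 0.7, -3.8]
opening: 0.019
```

It has passed the widest part and is now pulling itself down (-3.8 N). Re-centring x and going on.

```bash
python3 -m inch '[[[0,0,0,0.0006,0,-0.001,-1],[0,0,0,0,0,-0.001,-1],[0,0,0,0,0,0,-1]]]' |grep -v ee_
```

```text
clock: 13.85
tcp_pos: [0.551, 0.0988, 0.1113]
contact_force: [2.9, 0.6, -7.6]
opening: 0.0188
```

```bash
python3 -m inch '[[[0,0,0,0.0003,0,-0.001,-1],[0,0,0,0,0,0,-1]]]' |grep -v ee_
```

```text
clock: 14.05
tcp_pos: [0.5512, 0.0987, 0.1106]
contact_force: [2.7, 0.6, -7.1]
opening: 0.0184
```

```bash
python3 -m inch '[[[0,0,0,0,0,-0.001,-1],[0,0,0,0,0,0,-1]]]' |grep -v ee_
```

```text
clock: 14.25
tcp_pos: [0.5513, 0.0986, 0.11]
contact_force: [1.9, 0.5, -6.4]
opening: 0.0187
```

```bash
python3 -m inch '[[[0,0,0,0.0002,0,-0.001,-1],[0,0,0,0,0,0,-1]]]' |grep -v ee_
```

```text
clock: 14.45
tcp_pos: [0.5515, 0.0985, 0.1092]
contact_force: [1.1, 0.8, -4.4]
opening: 0.0187
```

```bash
python3 -m inch '[[[0,0,0,0,0,-0.001,-1],[0,0,0,0,0,0,-1]]]' |grep -v ee_
```

```text
clock: 14.65
tcp_pos: [0.5517, 0.0986, 0.1086]
contact_force: [-0.1, -0.1, -1.6]
opening: 0.0184
```

```bash
python3 -m inch '[[[0,0,0,0,0,-0.0005,-1],[0,0,0,0,0,0,-1]]]'
```

```text
clock: 14.85
tcp_pos: [0.5518, 0.0986, 0.1085]
ee_rot: [[-0.24, 0.0, -0.971], [0.971, -0.0, -0.24], [-0.0, -1.0, -0.0]]
contact_force: [-2.9, -0.4, 5.8]
opening: 0.0189
```

The force jumped from -1.6 to +5.8 N within 0.1 mm at TCP z = 0.1085. That puts the origin at 0.078, so the bridge is on the groove floor and the clip is home. Easing off and releasing.

```bash
python3 -m inch '[[[0,0,0,-0.0002,0,0.0005,-1],[0,0,0,0,0,0,-0.3],[0,0,0,0,0,0,0],[0,0,0,0,0,0,0.3],[0,0,0,0,0,0,0.3]]]' |grep -v ee_
python3 - <<'E'
from h import *
s=sense();print(s["tcp_pos"],s["contact_force"])
im=read_camera("scene");cv2.imwrite("pics/scene5.png",cv2.resize(im[220:320,300:400],(600,600),interpolation=cv2.INTER_CUBIC))
E
```

```text
clock: 15.35
tcp_pos: [0.5518, 0.0987, 0.1082]
contact_force: [-0.6, -0.5, -0.4]
opening: 0.0556
[0.55179544 0.09874795 0.1082348 ] [-0.55161669 -0.4848669  -0.36479653]
```

View pics/scene5.png

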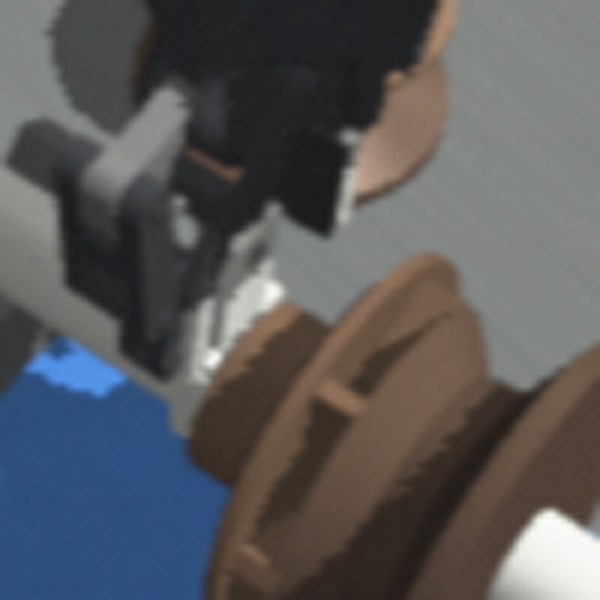

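Both fingers are open and clear of the tab, and the clip is sitting in the groove at crop (230,310). Retreating straight up, then away.

```bash
python3 -m inch '[[[0,0,0,0,0,0.005,0.3],[0,0,0,0,0,0.01,0.3],[0,0,0,0,0,0.02,0.3],[0,0,0,0,0,0.03,0.3],[0,0,0,0,0,0.03,0.3]]]' |grep -v ee_
python3 -m inch '[[[0,0,0,0,0,0.03,0.3],[0,0,0,-0.02,-0.03,0.01,0.3],[0,0,0,-0.02,-0.04,0,0.3],[0,0,0,-0.02,-0.04,0,0.3],[0,0,0,-0.02,-0.04,0,0.3]]]' |grep -v ee_
python3 -m inch '[[[0,0,0,-0.02,-0.04,0,0.3],[0,0,0,-0.02,-0.04,0,0.3],[0,0,0,0,0,0,0.3],[0,0,0,0,0,0,0.3]]]' |grep -v ee_
python3 - <<'E'
from h import *
im=read_camera("scene");cv2.imwrite("pics/scene6.png",cv2.resize(im[130:320,190:440],(800,608)[:2] and (780,593),interpolation=cv2.INTER_CUBIC))
cv2.imwrite("pics/scene6b.png",cv2.resize(im[220:320,300:400],(600,600),interpolation=cv2.INTER_CUBIC))
im=read_camera("top");cv2.imwrite("pics/top6.png",cv2.resize(im[165:265,95:260],(792,480),interpolation=cv2.INTER_CUBIC))
for n in("scene","top"):
  for t in("clip","clip_tab"): print(n,t,[(d["position"],d["confidence"]) for d in spot_point(n,t)])
E
```

```text
clock: 15.9
tcp_pos: [0.5516, 0.0986, 0.2052]
contact_force: [1.7, 0.2, 0.9]
opening: 0.0554
clock: 16.4
tcp_pos: [0.4708, -0.0526, 0.2445]
contact_force: [1.0, 0.1, -0.3]
opening: 0.0551
clock: 16.8
tcp_pos: [0.4314, -0.1321, 0.2444]
contact_force: [0.8, 0.0, 0.1]
opening: 0.0559
scene clip [([0.668, -0.1549, 0.0098], 0.96), ([0.5493, 0.0991, 0.0784], 0.74), ([0.3979, -0.1646, 0.0115], 0.6)]
scene clip_tab [([0.6694, -0.1601, 0.0616], 0.83), ([0.5537, 0.0968, 0.1253], 0.71), ([0.3983, -0.1643, 0.0559], 0.47)]
top clip [([0.6684, -0.1578, 0.0152], 0.54), ([0.3963, -0.1532, 0.0088], 0.4)]
top clip_tab [([0.6663, -0.162, 0.0541], 0.56), ([0.3959, -0.1604, 0.0557], 0.45)]
```

View pics/scene6.png

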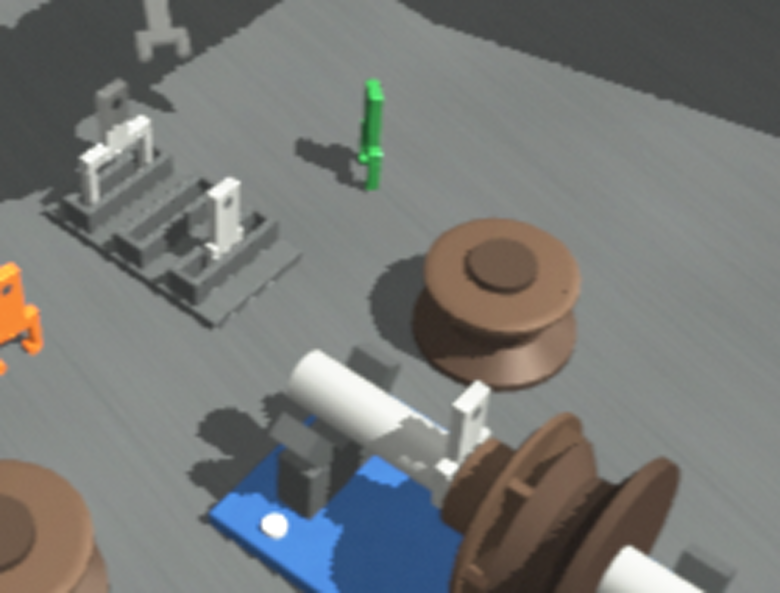

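View pics/scene6b.png

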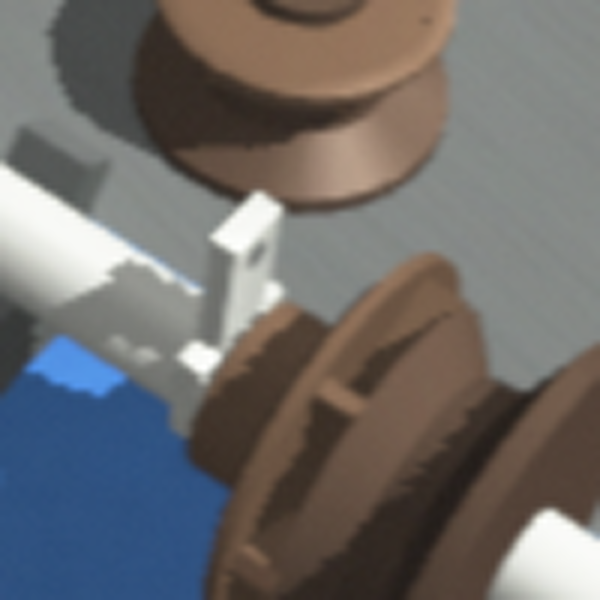

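View pics/top6.png

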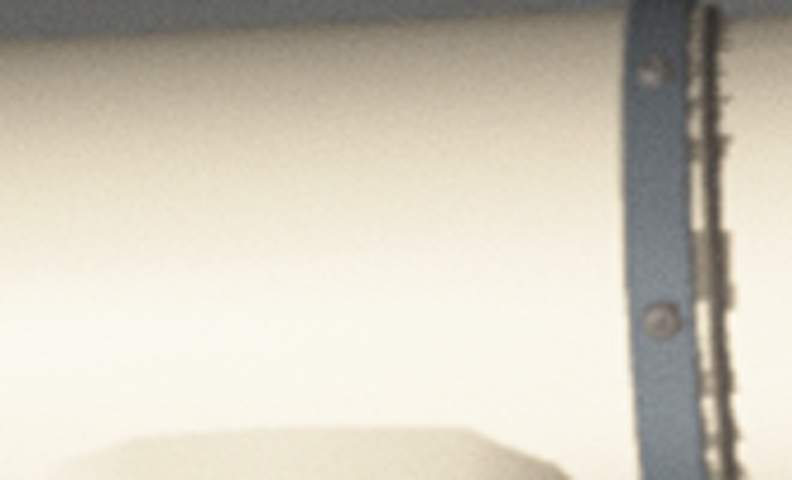

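The clip stands upright against the hub at crop (245,290). The small and large clips are still in the rack. The arm blocks the top view. One last height check, then I'll hand in.

```bash
python3 - <<'E'
from h import *
for dz in (0,.005): print((proj("scene",[[.5518,.0987,.140+dz]])-[300,220])*6)
s=sense();print(s["clock"],s["contact_force"],abs(np.array(s["qvel"])).max())
E
python3 -c "
from rig import *
print(hand_in())"
```

```text
[[236.77089804 216.94225283]]
[[238.69189579 204.07147137]]
17.1 [-0.4443739  -0.88943348  0.03289782] 0.16416189456598398
the job is handed in; nothing more can be done
None
```

The middle-sized clip is snapped home in the shaft groove beside the hub, tab upright, and the job was handed in at about 17 s of the 58 s allowed.

- **Hub:** I felt the hub face at about 7 N, then backed off so the clip's centre sits about 5.3–5.7 mm from it (4–7 mm allowed).
- **Press and snap:** The noses touched at about 19 mm. Resistance peaked at about 11 N, then the clip pulled itself down with about -7 N. The force then jumped from -1.6 to +5.8 N within 0.1 mm at the expected home height.
- **Push on the rotor:** The most I read while pushing was about 11 N. Adding your 5–10 N for the spring, it may have reached about 20 N at that peak.
- **Last picture:** The scene camera shows the clip upright against the hub, with its tab top within about 1.5 px of where it should be when home. The small and large clips are still in the rack, the look-alikes are where they were, and the arm is clear.

**Weak checks:**
- The arm blocked the top camera at the end, so the final look rests on the scene camera and the forces.
- Earlier, the two cameras disagreed by 2–5 mm. I averaged them for the shaft axis and corrected by feel.

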